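# Open the large bayonet strainer and lay its lid on the drip mat

### The arm

A 7-joint arm with a two-finger parallel gripper is mounted at the origin on a cart in front of the work surface, level with it; the furniture and walls round the work are solid. World frame = base frame: x ahead of the robot, y to its left, z up, the work surface at z = 0. Lengths are in m, angles in rad, forces in N, time in s.
With the tool pointing down it reaches from about 0.4 to 0.85 m from the base axis. Payload 10.4 kg.
Tool frame: the origin (TCP) lies midway between the tips of the shut fingers; the grasp point (between the pads) lies 19 mm behind it; z points along the fingers, y is the line along which they close (so a half turn about z gives the same grasp; the last joint's range is limited). The gripper opens to 87 mm and grips with 3 to 60 N. Pads are 19 mm wide; open, the fingers measure 117 mm over their backs; the gripper's body (75 mm by 190 mm) begins 51 mm behind the grasp point.
Start: joints at [1.254, 0.332, -0.065, 1.46, 0.022, 1.35, -0.088], TCP at [0.181, -0.598, 0.189] pointing down, gripper open.
Joint ranges: [-2.6, 2.6], [-0.5, 2.12], [-1.47, 1.34], [0.16, 2.42], [-1.27, 4.41], [0.06, 2.06], [-2.6, 2.6]. Speed limits (rad/s): [2.22, 2.22, 2.79, 2.79, 3.14, 3.14, 3.14].

### API

Orientations are given as a unit quaternion [x, y, z, w].
In Python, from bench import sensors, eyes, order gives the robot as it stands.
- The arm moves only by the tool arm_command, never from a script. Its argument "steps" is a list of rows, each an object with "rot": the turn, a rotation vector about the world's x, y, z in degrees, a list of three; "slide": the shift along the world's x, y, z in m, a list of three; "grip": the opening, from 0 (shut) to 1 (fully open). A call has exactly 8 rows; each row shifts and turns the commanded pose from where the row before left it; what a row does not reach is not made up. A row lasts 1/8 s, in which the tool goes at most 62.5 mm and 10.7 degrees, less where a joint would pass 70% of its speed; a pose out of reach is approached as far as the arm can. A call with a gripper value outside its range is refused whole. The fingers move at their own pace and stop on an object; "newtons" is the grip in N (left out, the last holds). Time passes only in rows, so rows that do not move let the fingers close, or fill a call up. It gives the time, the measured TCP pose, the force, the opening and the grip force at its end, in the units of the state.
- sensors.read_state(): the state, without advancing time (a new reading comes with each control period).
- eyes.camera(name): name is "side" or "top"; returns a dict with "pixels" (384x512x3 uint8, red, green, blue), "intrinsics" (3x3 intrinsics, pixels), "pose" (4x4, takes a point from camera to world coordinates). Camera axes: x right, y down, z forward; pixel columns grow to the right and rows downward; lengths in m; the calibration is good to about 2 mm. A picture is of the moment at which its call begins. There is no depth.
- order.close_job(): hands the job in; it is judged then, once.
Trained networks look in a picture, given as the dict that the camera call returned (one of the last four; its "shot" number tells which), for a name from the list of things; names that differ only in an ending like _2 or _b are one class to them, and where a whole thing is asked for, a point or a joint stands for the part that bears it (a point fixed in the world has none). Each returns a list of dicts, best first, with "conf" (0 to 1); they miss things now and then, are a little off and sometimes report something else, mostly with a low value. They report only what shows in the picture. A call takes as long as a camera call.
- eyes.look_for(name, picture): "bbox" ([left, top, right, bottom] in pixels, round what is visible of it).
The state is a dict: "time": time; "joint_positions": joint angles; "joint_vel": joint speeds; "joint_torque": joint torques, N m; "ee_pos": TCP position; "eef_rot": TCP orientation; "ft_force": force on the tool from outside, world axes, zero at the start; "torque": the same for the moment, N m; "width": finger opening in m; "grip_force": force on a finger pad.
Only numpy, scipy, OpenCV 4.12 (cv2) and the standard library are available. Lean on these libraries where they do the work, as an engineer would, in place of code of your own. Each camera call takes 0.05 s, during which the arm holds its last target. There are 200 camera calls.

### The job

Open the larger of the two round slurry strainers: turn its bayonet lid counter-clockwise (seen from above) until the lugs stand in the notches of the rim, lift the lid off and set it down, without dropping it, rib upwards in the middle of the round rubber mat, and let go. Leave the smaller strainer closed.

Things in the scene. Friction and masses are not known exactly. Their poses are not given: they have to be found in the camera images.
- large_lid: Larger dark steel lid (0.3 kg) to remove. Origin: centre of underside, 70 mm above bench when seated. Spigot 82 mm dia, 10 mm high; disc 98 mm dia at z 10-18; flat lugs along its +x and -x reach 58 mm from axis; upright rib on top along x, 74 long, 16 thick, z 18-62: grip across the 16 mm at z 48 or higher, fingertips above z 26. Same after a half turn. Turns easily, 3 mm play.
- large_housing: Larger aluminium pot, fixed, 136 mm dia, 95 high, origin: centre of underside. Inward lip holds the lugs down; its two notches are on +x and -x, an outside pip under each. Lugs start 40 to 80 degrees clockwise (from above) of the notches. Lid lifts when its x axis is within 12 degrees of the pot's x, either way round; stops end the turn about 15 degrees past. Raise 40 mm to clear.
- small_lid: Lid of the smaller strainer, same kind: disc 62 mm dia, rib 50 mm long and 62 mm above the origin, which is the centre of its underside, 70 mm above the bench. Its fixed aluminium pot is 100 mm dia, 95 mm high. Leave it as it is.
- drip_mat: Round black rubber mat, 190 mm dia, 4 mm thick, fixed flat on the bench. Origin: centre of its underside. The lid rests here on its spigot, lid origin 4 mm above the bench.

How it is judged:
On the way, in this order (a step that is already met when the one before it is completed fails the run):
1. the large lid, still seated in its housing, is turned until its lugs stand in the notches (angle between the x axis of large_lid and the x axis of large_housing, either way round below 0.35 rad and z of large_lid in the frame of large_housing below 0.08 m and horizontal distance between large_lid and large_housing below 0.01 m), for 0.05 s.
2. the large lid is lifted clear of its housing (z of large_lid in the frame of large_housing above 0.1 m), for 0.05 s.
At the end, for the whole second after the job is handed in: The large lid lies at rest on the mat, rib upwards (within 8 degrees of level), its centre within 40 mm of the mat's centre; the small lid still sits closed within 15 mm of where it was (horizontal distance between large_lid and drip_mat below 0.04 m and height (world z) of large_lid below 0.012 m and angle between large_lid's own z axis and vertical below 0.15 rad and linear speed of large_lid below 0.02 m/s and distance of small_lid from where it was at the start of the episode below 0.015 m); the robot touches nothing.
It fails at once if the large lid is dropped (falls freely by more than about 2 cm) onto the mat or bench (height (world z) of large_lid below 0.06 m and linear speed of large_lid above 0.65 m/s and contact force between the fingers and large_lid below 0.1 N).
It fails at once if the small strainer's lid is taken off or shifted by more than 15 mm (distance of small_lid from where it was at the start of the episode above 0.015 m).
It also fails if it takes over 51 s, if anything falls off the work surface, if the arm or the gripper's body presses on something with over 40 N, if the wrist force passes 120 N, or if a joint passes its speed limit or range.

## Working session

There is one attempt and no reset: what is moved stays moved. The work goes in short steps, Python scripts to look and compute and a tool call to move; the robot and the scene stay as the last step left them, time stands still between calls to the robot, and variables do not carry over. Pictures are saved under pics/ and viewed, at most 10 in all, crops included, and the job is handed in when it is done.

Besides the shell and the picture viewer there is one more tool, called after "Emit:" as name(argument=value, ...), one argument or row to a line, values as JSON. arm_command: Moves the arm, as the interface text tells. Its arguments: {"type":"object","properties":{"steps":{"type":"array","items":{"type":"object","properties":{"rot":{"type":"array","items":{"type":"number"}},"slide":{"type":"array","items":{"type":"number"}},"grip":{"type":"number"}}}},"newtons":{"type":"number"}},"required":["steps"]}

```bash
mkdir -p pics; cat > h.py <<'E'
import numpy as np, cv2
from bench import sensors, eyes, order
def px2w(c,u,v,z):
    K=np.array(c["intrinsics"]);T=np.array(c["pose"])
    d=T[:3,:3]@np.linalg.solve(K,[u,v,1.]);o=T[:3,3]
    return o+d*(z-o[2])/d[2]
def w2px(c,p):
    K=np.array(c["intrinsics"]);T=np.array(c["pose"])
    q=K@(T[:3,:3].T@(np.array(p)-T[:3,3]));return q[:2]/q[2]
def save(c,n): cv2.imwrite("pics/"+n,np.array(c["pixels"])[:,:,::-1])
E
python3 - <<'E'
from h import *
np.set_printoptions(precision=3,suppress=True)
s=sensors.read_state();print(s["time"],s["ee_pos"],s["eef_rot"],s["width"])
ims=[]
for n in ("top","side"):
    c=eyes.camera(n);save(c,n+"0.png")
    print(n,np.array(c["pose"]),np.array(c["intrinsics"])[0])
    for o in ("large_lid","large_housing","small_lid","drip_mat"):
        print(o,[(np.round(r["bbox"],1).tolist(),round(r["conf"],2)) for r in eyes.look_for(o,c)[:3]])
E
```

```text
0.0 [ 0.181 -0.598  0.188] [ 0.989  0.146 -0.    -0.001] 0.08685174777911854
top [[-0.006 -0.989  0.149  0.35 ]
 [-1.     0.007  0.001  0.006]
 [-0.002 -0.149 -0.989  1.129]
 [ 0.     0.     0.     1.   ]] [486.299   0.    255.296]
large_lid [([355.7, 147.6, 398.0, 194.4], 0.98), ([337.3, 134.3, 408.1, 204.4], 0.18)]
large_housing [([337.3, 132.7, 410.1, 208.3], 0.73)]
small_lid [([240.7, 194.1, 268.7, 220.4], 0.6)]
drip_mat [([114.5, 162.6, 200.1, 249.2], 0.58), ([357.6, 148.2, 400.9, 191.9], 0.28)]
side [[ 0.936 -0.226  0.27   0.263]
 [-0.352 -0.56   0.75  -0.613]
 [-0.018 -0.797 -0.604  0.588]
 [ 0.     0.     0.     1.   ]] [348.384   0.    248.955]
large_lid [([300.1, 235.9, 355.7, 288.4], 0.85)]
large_housing [([277.6, 239.4, 371.1, 334.2], 0.77), ([188.1, 158.1, 248.4, 194.4], 0.16)]
small_lid [([227.8, 174.7, 255.8, 200.0], 0.91), ([302.1, 236.1, 352.5, 286.9], 0.27)]
drip_mat [([187.0, 157.3, 249.0, 191.5], 0.76)]
```

View pics/top0.png

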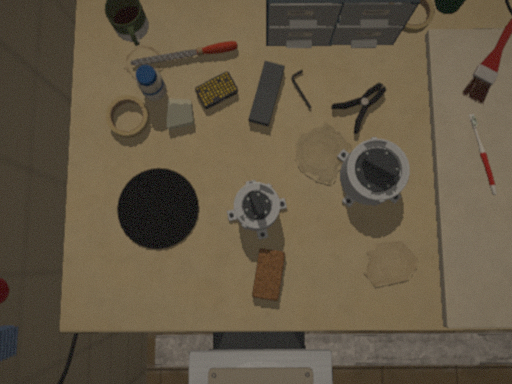

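View pics/side0.png

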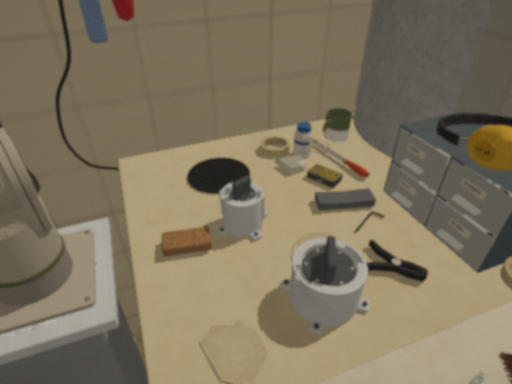

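The top view shows the mat at about (158,208), the small strainer at (258,205) and the large one at (378,170). The side view shows the same layout, with the large pot at about (328,275). Next I'll enlarge the large pot to get the rib and notch angles.

```bash
python3 - <<'E'
from h import *
np.set_printoptions(precision=3,suppress=True)
t=eyes.camera("top");s=eyes.camera("side")
print("mat",px2w(t,158,208.5,.004),px2w(s,218,174.5,.004))
print("lid disc",px2w(t,377.5,170.5,.088),"pot box",px2w(t,375,168,.095), px2w(s,328,262,.088))
print("small",px2w(t,258,205.5,.088))
a=np.array(t["pixels"])[122:218,328:424];b=np.array(s["pixels"])[228:340,270:382]
g=lambda x:cv2.resize(cv2.convertScaleAbs(x,alpha=1.6,beta=10),(400,400),interpolation=cv2.INTER_CUBIC)
cv2.imwrite("pics/crop.png",np.hstack([g(a),g(b)])[:,:,::-1])
E
```

```text
mat [0.47  0.233 0.004] [0.47  0.228 0.004]
lid disc [ 0.541 -0.259  0.088] pot box [ 0.545 -0.252  0.095] [ 0.548 -0.25   0.088]
small [0.466 0.001 0.088]
```

View pics/crop.png

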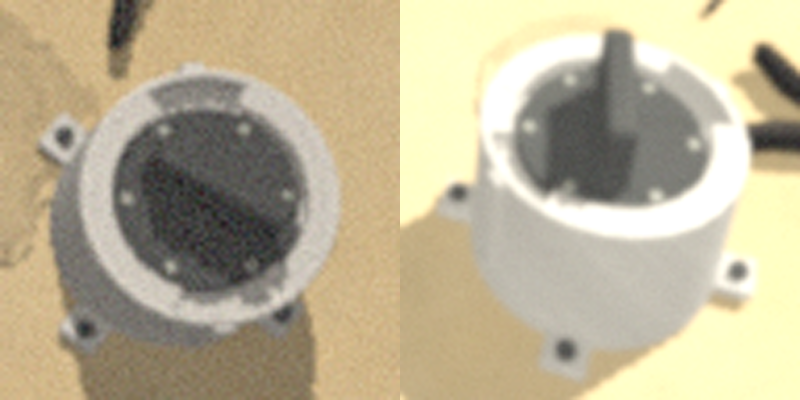

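The crop shows notches with pips at the upper (195,90) and lower (225,320) rim in the left half. The notch axis is therefore about 7° from world x. The rib and its shadow are harder to tell apart, so I'll overlay models.

```bash
cat >> h.py <<'E'
def overlay(c,cx,cy,rib,notch,box,n=400,z0=.07):
    x0,y0,w=box;im=cv2.resize(cv2.convertScaleAbs(np.array(c["pixels"])[y0:y0+w,x0:x0+w],alpha=1.6,beta=10),(n,n),interpolation=cv2.INTER_CUBIC);im=np.ascontiguousarray(im[:,:,::-1])
    def P(p): return tuple(int(k) for k in np.round((w2px(c,p)-[x0,y0]+.5)*n/w))
    def poly(ps,col,cl=True): cv2.polylines(im,[np.array([P(p) for p in ps])],cl,col,1,cv2.LINE_AA)
    th=np.linspace(0,2*np.pi,60)
    for r,z in ((.068,.095),(.049,z0+.018)): poly([(cx+r*np.cos(a),cy+r*np.sin(a),z) for a in th],(255,0,0))
    a=np.radians(rib);R=np.array([[np.cos(a),-np.sin(a)],[np.sin(a),np.cos(a)]])
    cs=[R@v+[cx,cy] for v in ([.037,.008],[-.037,.008],[-.037,-.008],[.037,-.008])]
    poly([(*q,z0+.062) for q in cs],(0,0,255))
    for q in cs: poly([(*q,z0+.018),(*q,z0+.062)],(0,200,255),False)
    b=np.radians(notch)
    for k in (1,-1): poly([(cx+k*r*np.cos(b),cy+k*r*np.sin(b),.095) for r in (.045,.068)],(0,255,0),False)
    return im
E
python3 - <<'E'
from h import *
t=eyes.camera("top");s=eyes.camera("side")
cx,cy=.546,-.253
np.savez("im.npz",t=t["pixels"],s=s["pixels"])
r=[np.vstack([overlay(t,cx,cy,rib,7,(328,122,96),300),overlay(s,cx,cy,rib,7,(270,228,112),300)]) for rib in (60,-50)]
cv2.imwrite("pics/ov.png",np.hstack(r))
E
```

```text
(no output)
```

View pics/ov.png

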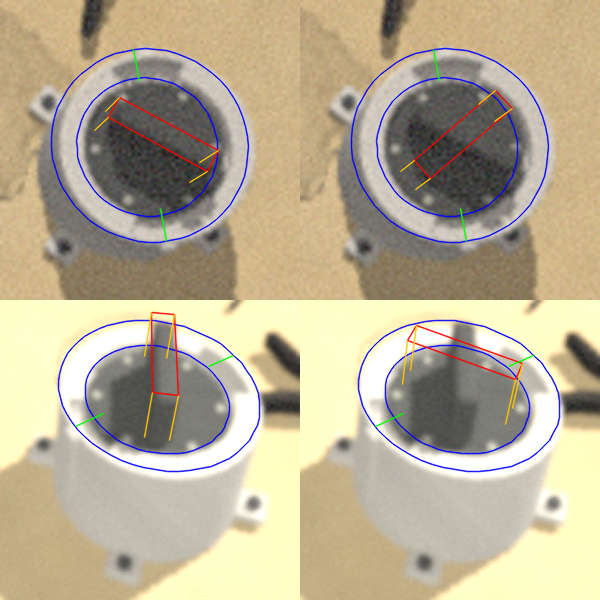

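Rib at about 60° fits in both views, with the pot centre about 5 mm towards -y of my guess. That doesn't agree with notches at 7°, since the lugs should be 40–80° clockwise of them. I'll unwrap the rim.

```bash
python3 - <<'E'
from h import *
from scipy.optimize import least_squares
out=[]
cs={n:[eyes.camera(n) for _ in range(6)] for n in ("top","side")}
for n in cs:
    c=cs[n][0]; m=np.mean([np.array(k["pixels"],float) for k in cs[n]],0).astype(np.float32)
    np.save("avg_%s.npy"%n,m)
    g=m.mean(2)
    # outer rim circle fit at z=.095: maximise gradient
    best=None
    th=np.radians(np.arange(0,360,3))
    def samp(cx,cy,r,z):
        p=np.array([w2px(c,(cx+r*np.cos(a),cy+r*np.sin(a),z)) for a in th],np.float32)
        return cv2.remap(g,p[:,0],p[:,1],cv2.INTER_LINEAR).ravel()
    for cx in np.arange(.532,.553,.002):
        for cy in np.arange(-.27,-.243,.002):
            s=(samp(cx,cy,.066,.095)-samp(cx,cy,.071,.095)).clip(-5,40).mean()
            if best is None or s>best[0]: best=(s,cx,cy)
    print(n,best); _,cx,cy=best
    A=np.radians(np.arange(-90,270,.5)); Rr=np.arange(.072,.040,-.0002)
    P=np.array([[w2px(c,(cx+r*np.cos(a),cy+r*np.sin(a),.095)) for a in A] for r in Rr],np.float32)
    u=cv2.remap(m,P[:,:,0],P[:,:,1],cv2.INTER_CUBIC)
    u=cv2.resize(u,(720,240));u=np.clip(u*1.5,0,255).astype(np.uint8)[:,:,::-1].copy()
    for d in range(-90,270,30): cv2.putText(u,str(d),((d+90)*2,12),0,.4,(0,0,255),1);cv2.line(u,((d+90)*2,14),((d+90)*2,22),(0,0,255),1)
    out.append(u)
cv2.imwrite("pics/polar.png",np.vstack(out))
E
```

```text
top (np.float32(22.889017), np.float64(0.544), np.float64(-0.258))
side (np.float32(22.530926), np.float64(0.546), np.float64(-0.258))
```

View pics/polar.png

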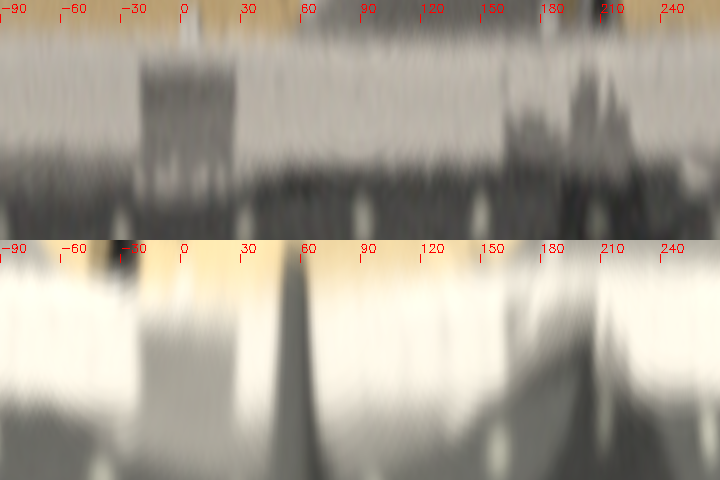

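The unwrapped rim shows a notch from -20° to 28° with a pip at 4°, and its opposite at about 184°, so the pot's x axis is at about 4°. The rib occludes the rim at about 56–60°. The pot centre is (0.545, -0.258). Since 60° doesn't match the stated start range, I'll watch the wrist torque while turning. Approaching now.

Emit:
arm_command(
  steps=[
    {"slide":[0.03,0.028,0.008],"rot":[0,0,3.5],"grip":1},
    {"slide":[0.03,0.028,0.008],"rot":[0,0,3.5],"grip":1},
    {"slide":[0.03,0.028,0.008],"rot":[0,0,3.5],"grip":1},
    {"slide":[0.03,0.028,0.008],"rot":[0,0,3.5],"grip":1},
    {"slide":[0.03,0.028,0],"rot":[0,0,3.5],"grip":1},
    {"slide":[0.03,0.028,0],"rot":[0,0,3.5],"grip":1},
    {"slide":[0.03,0.028,0],"rot":[0,0,3.5],"grip":1},
    {"slide":[0.03,0.028,0],"rot":[0,0,3.5],"grip":1},
  ],
  newtons=40,
)

```text
time: 2.3
ee_pos: [0.4219, -0.3733, 0.2214]
eef_rot: [0.924, 0.382, 0.0, 0.0]
ft_force: [0.4, -0.8, -0.6]
width: 0.0866
grip_force: 0.0
```

Emit:
arm_command(
  steps=[
    {"slide":[0.03,0.028,0],"rot":[0,0,3.5],"grip":0.7},
    {"slide":[0.03,0.028,0],"rot":[0,0,3.5],"grip":0.7},
    {"slide":[0.03,0.028,0],"rot":[0,0,3.5],"grip":0.7},
    {"slide":[0.034,0.032,0],"rot":[0,0,3.5],"grip":0.7},
    {"grip":0.7},
    {"grip":0.7},
    {"grip":0.7},
    {"grip":0.7},
  ],
)

```text
schema error: expected keys rot, slide, grip
```

```bash
python3 - <<'E'
from h import *
from scipy.spatial.transform import Rotation as R
np.set_printoptions(precision=4,suppress=True)
s=sensors.read_state();r=R.from_quat(s["eef_rot"]).as_matrix()
print(s["time"],s["ee_pos"],"toolx deg",np.degrees(np.arctan2(r[1,0],r[0,0])),"z",r[:,2],s["joint_positions"],s["ft_force"],s["torque"],s["width"])
t=eyes.camera("top");sd=eyes.camera("side")
im=np.hstack([overlay(t,.545,-.258,59,4,(318,112,116),400),overlay(sd,.545,-.258,59,4,(250,200,140),400)])
cv2.imwrite("pics/a1.png",im)
E
```

```text
2.3 [ 0.4219 -0.3733  0.2214] toolx deg 44.94248592724314 z [ 0.0003 -0.0004 -1.    ] [ 0.9237  0.1992 -0.3238  1.5664  0.0642  1.386  -0.1924] [ 0.367  -0.7678 -0.5543] [ 0.0077 -0.0319 -0.0281] 0.08661689149043512
```

View pics/a1.png

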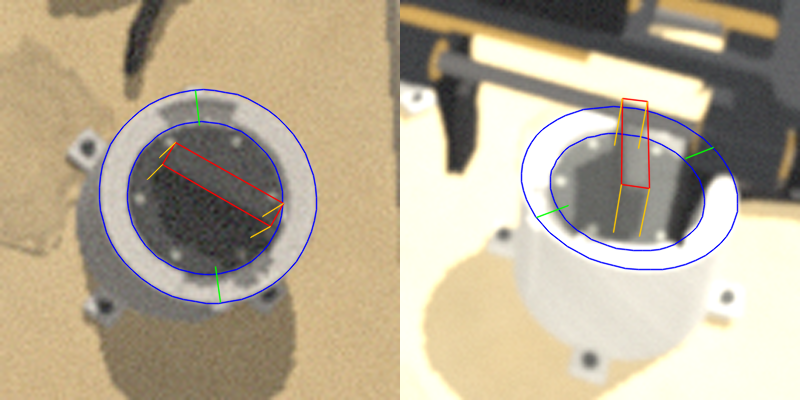

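The overlay at 59° and (0.545, -0.258) matches the rib in both views: the left half at (222,185) and the right half at (635,140). I'll move over it now.

Emit:
arm_command(
  steps=[
    {"slide":[0.03,0.028,0],"rot":[0,0,3.5],"grip":0.7},
    {"slide":[0.03,0.028,0],"rot":[0,0,3.5],"grip":0.7},
    {"slide":[0.03,0.028,0],"rot":[0,0,3.5],"grip":0.7},
    {"slide":[0.032,0.03,0],"rot":[0,0,3.5],"grip":0.7},
    {"slide":[0,0,-0.03],"rot":[0,0,0],"grip":0.7},
    {"slide":[0,0,-0.02],"rot":[0,0,0],"grip":0.7},
    {"slide":[0,0,0],"rot":[0,0,0],"grip":0.7},
    {"slide":[0,0,0],"rot":[0,0,0],"grip":0.7},
  ],
)

```text
time: 3.4
ee_pos: [0.5433, -0.2607, 0.1722]
eef_rot: [0.871, 0.491, 0.0, 0.001]
ft_force: [0.5, -0.7, 0.0]
width: 0.0608
grip_force: 0.0
```

```bash
cat > st.py <<'E'
from h import *
from scipy.spatial.transform import Rotation as R
np.set_printoptions(precision=4,suppress=True)
s=sensors.read_state();r=R.from_quat(s["eef_rot"]).as_matrix()
print(s["time"],s["ee_pos"],"toolx %.1f"%np.degrees(np.arctan2(r[1,0],r[0,0])),"z",r[:,2],s["joint_positions"],"F",s["ft_force"],"M",s["torque"],s["width"],s["grip_force"])
E
python3 st.py
```

```text
3.4 [ 0.5433 -0.2607  0.1722] toolx 58.8 z [ 0.0011 -0.0006 -1.    ] [ 0.7255  0.3251 -0.4402  1.5302  0.1413  1.3167 -0.2745] F [ 0.5298 -0.7322  0.0391] M [-0.0467 -0.0498 -0.0358] 0.06077742420312114 0.0
```

Emit:
arm_command(
  steps=[
    {"slide":[0.0005,0.001,-0.025],"rot":[0,0,0],"grip":0.7},
    {"slide":[0.0005,0.001,-0.022],"rot":[0,0,0],"grip":0.7},
    {"slide":[0,0,-0.015],"rot":[0,0,0],"grip":0.7},
    {"slide":[0,0,-0.007],"rot":[0,0,0],"grip":0.7},
    {"slide":[0,0,0],"rot":[0,0,0],"grip":0.7},
    {"slide":[0,0,0],"rot":[0,0,0],"grip":0.3},
    {"slide":[0,0,0],"rot":[0,0,0],"grip":0.1},
    {"slide":[0,0,0],"rot":[0,0,0],"grip":0},
  ],
  newtons=15,
)

```text
time: 4.4
ee_pos: [0.5442, -0.2583, 0.1025]
eef_rot: [0.871, 0.491, 0.0, 0.0]
ft_force: [-1.0, 0.3, 0.1]
width: 0.0383
grip_force: 0.0
```

Emit:
arm_command(
  steps=[
    {"slide":[0,0,0],"rot":[0,0,0],"grip":0},
    {"slide":[0,0,0],"rot":[0,0,0],"grip":0},
    {"slide":[0,0,0],"rot":[0,0,0],"grip":0},
    {"slide":[0,0,0],"rot":[0,0,0],"grip":0},
    {"slide":[0,0,0],"rot":[0,0,0],"grip":0},
    {"slide":[0,0,0],"rot":[0,0,0],"grip":0},
    {"slide":[0,0,0],"rot":[0,0,0],"grip":0},
    {"slide":[0,0,0],"rot":[0,0,0],"grip":0},
  ],
)

```text
time: 5.4
ee_pos: [0.544, -0.2582, 0.1022]
eef_rot: [0.871, 0.491, 0.0, 0.0]
ft_force: [-0.2, 0.3, -0.4]
width: 0.0005
grip_force: 0.0
```

```bash
python3 st.py
```

```text
5.4 [ 0.544  -0.2582  0.1022] toolx 58.8 z [ 0.0001 -0.     -1.    ] [ 0.7168  0.3784 -0.4347  1.6146  0.1686  1.1859 -0.2983] F [-0.1933  0.2624 -0.3558] M [-0.0502 -0.0606 -0.0085] 0.0004926658461301443 0.0
```

The fingers shut on nothing, so I'll look before doing anything else.

```bash
python3 - <<'E'
from h import *
def av(n):
    c=[eyes.camera(n) for _ in range(4)];d=dict(c[0]);d["pixels"]=np.mean([np.array(k["pixels"],float) for k in c],0).astype(np.uint8);return d
t=av("top");sd=av("side")
for c in (t,sd):
    for z in (.102,): print(w2px(c,(.544,-.258,z)))
im=[]
for c,(x0,y0,w) in ((t,(318,112,116)),(sd,(250,180,160))):
    im.append(cv2.resize(cv2.convertScaleAbs(c["pixels"][y0:y0+w,x0:x0+w],alpha=1.8,beta=15),(400,400),interpolation=cv2.INTER_CUBIC)[:,:,::-1])
cv2.imwrite("pics/a2.png",np.hstack(im))
E
```

```text
[378.42999022 167.91569187]
[329.0993818  260.41705285]
```

View pics/a2.png

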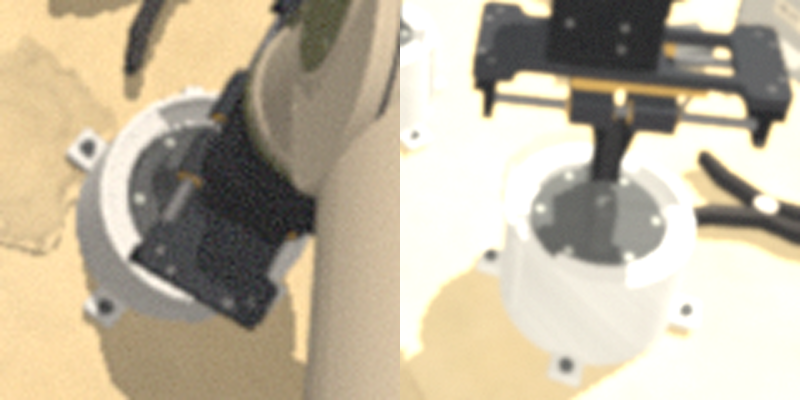

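The shut fingers are at about (603,150) in the right half, and the rib isn't clearly visible beneath them. I'll compare before and after at higher zoom.

```bash
python3 - <<'E'
from h import *
m=np.mean([np.array(eyes.camera("side")["pixels"],float) for _ in range(8)],0)
b=np.load("avg_side.npy");f=[]
for k in (b,m):
    k=k[222:297,287:362]; k=np.clip((k/255)**.6*255*1.0,0,255).astype(np.uint8)
    f.append(cv2.resize(k,(400,400),interpolation=cv2.INTER_CUBIC)[:,:,::-1])
cv2.imwrite("pics/a3.png",np.hstack(f))
E
```

```text
(no output)
```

View pics/a3.png

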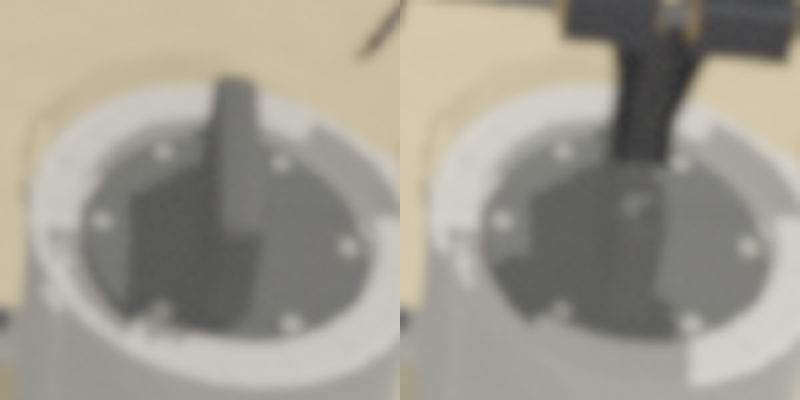

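The rib stood clearly at (235,150) before, but in the current view the near half of it is missing under the shut fingers, with only a flat disc at (640,240). The gripper felt no contact at all. I'll open, rise and look again.

Emit:
arm_command(
  steps=[
    {"slide":[0,0,0],"rot":[0,0,0],"grip":0.7},
    {"slide":[0,0,0],"rot":[0,0,0],"grip":0.7},
    {"slide":[0,0,0],"rot":[0,0,0],"grip":0.7},
    {"slide":[0,0,0.02],"rot":[0,0,0],"grip":0.7},
    {"slide":[0,0,0.04],"rot":[0,0,0],"grip":0.7},
    {"slide":[0,0,0.04],"rot":[0,0,0],"grip":0.7},
    {"slide":[-0.03,-0.03,0.04],"rot":[0,0,0],"grip":0.7},
    {"slide":[-0.04,-0.04,0.02],"rot":[0,0,0],"grip":0.7},
  ],
)

```text
time: 7.2
ee_pos: [0.4749, -0.328, 0.2663]
eef_rot: [0.87, 0.493, 0.001, 0.002]
ft_force: [0.7, -1.4, -0.3]
width: 0.0601
grip_force: 0.0
```

```bash
python3 st.py; python3 - <<'E'
from h import *
t=eyes.camera("top");s=eyes.camera("side")
for n,c in (("top",t),("side",s)):
    for o in ("large_lid","large_housing","small_lid","drip_mat"):
        print(n,o,[(np.round(r["bbox"],1).tolist(),round(r["conf"],2)) for r in eyes.look_for(o,c)[:3]])
im=np.array(s["pixels"])[130:345,150:400]
a=np.array(t["pixels"])[112:228,318:434]
g=lambda x,w:cv2.resize(x,(w,400),interpolation=cv2.INTER_CUBIC)
cv2.imwrite("pics/a4.png",np.hstack([cv2.convertScaleAbs(g(a,330),alpha=1.5),g(im,465)])[:,:,::-1])
E
```

```text
7.2 [ 0.4749 -0.328   0.2663] toolx 59.0 z [ 0.0042 -0.002  -1.    ] [ 0.8596  0.2193 -0.3981  1.4554  0.0847  1.4792 -0.0778] F [ 0.7401 -1.4067 -0.3229] M [-0.066  -0.0545  0.0299] 0.0601358738573834 0.0
top large_lid [([355.5, 147.7, 401.3, 190.3], 0.96)]
top large_housing [([338.3, 137.2, 408.9, 204.4], 0.86)]
top small_lid [([240.5, 191.1, 268.3, 217.6], 0.62)]
top drip_mat [([118.3, 163.6, 199.0, 250.5], 0.68)]
side large_lid [([298.8, 235.7, 355.8, 285.5], 0.74)]
side large_housing [([279.3, 239.0, 369.2, 337.9], 0.67)]
side small_lid [([228.3, 174.1, 255.7, 202.4], 0.69)]
side drip_mat [([185.9, 155.9, 248.3, 193.7], 0.85)]
```

View pics/a4.png

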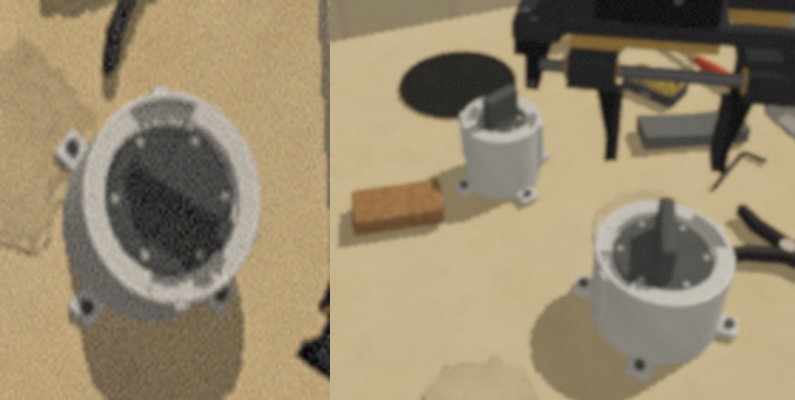

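The rib is still in place: it was only in shadow in the last view, and now shows at (667,235) in the right half. The visible fingertips are at pixels (300,215) and (358,221). The reported TCP puts them about 11 px lower, so the real tips are about 15–18 mm higher than reported. The pads must have shut above the rib. I'll go back narrower and feel my way down.

Emit:
arm_command(
  steps=[
    {"slide":[0.04,0.04,0],"rot":[0,0,0],"grip":0.5},
    {"slide":[0.03,0.03,-0.03],"rot":[0,0,0],"grip":0.5},
    {"slide":[0,0,-0.04],"rot":[0,0,0],"grip":0.5},
    {"slide":[0,0,-0.04],"rot":[0,0,0],"grip":0.5},
    {"slide":[0,0,-0.03],"rot":[0,0,0],"grip":0.5},
    {"slide":[0,0,-0.016],"rot":[0,0,0],"grip":0.5},
    {"slide":[0,0,-0.005],"rot":[0,0,0],"grip":0.5},
    {"slide":[0,0,0],"rot":[0,0,0],"grip":0.5},
  ],
)

```text
time: 8.7
ee_pos: [0.5446, -0.2583, 0.1019]
eef_rot: [0.871, 0.491, 0.0, 0.0]
ft_force: [0.2, 0.1, 0.3]
width: 0.0435
grip_force: 0.0
```

```bash
python3 st.py
```

```text
8.7 [ 0.5446 -0.2583  0.1019] toolx 58.8 z [ 0.001  -0.0004 -1.    ] [ 0.7217  0.3799 -0.4412  1.6142  0.1718  1.185  -0.3005] F [0.1897 0.1464 0.3414] M [ 0.0443 -0.0815  0.0499] 0.04353113518335883 0.0
```

Emit:
arm_command(
  steps=[
    {"slide":[0,0,-0.003],"rot":[0,0,0],"grip":0.5},
    {"slide":[0,0,-0.003],"rot":[0,0,0],"grip":0.5},
    {"slide":[0,0,-0.003],"rot":[0,0,0],"grip":0.5},
    {"slide":[0,0,-0.003],"rot":[0,0,0],"grip":0.5},
    {"slide":[0,0,0],"rot":[0,0,0],"grip":0.1},
    {"slide":[0,0,0],"rot":[0,0,0],"grip":0.1},
    {"slide":[0,0,0],"rot":[0,0,0],"grip":0.1},
    {"slide":[0,0,0],"rot":[0,0,0],"grip":0.1},
  ],
)

```text
time: 9.7
ee_pos: [0.5441, -0.2583, 0.0893]
eef_rot: [0.871, 0.491, 0.0, 0.0]
ft_force: [0.3, -0.8, 0.2]
width: 0.0155
grip_force: 14.9
```

```bash
python3 st.py
```

```text
9.7 [ 0.5441 -0.2583  0.0893] toolx 58.8 z [ 0.0003 -0.0001 -1.    ] [ 0.7201  0.3913 -0.4391  1.6274  0.1777  1.1622 -0.3047] F [ 0.2553 -0.8162  0.2437] M [-0.038  -0.0968 -0.0102] 0.015544820781537448 14.90306943655014
```

The width is 15.5 mm at 15 N, so the rib is gripped. The reported z is biased low. I'll regrip a little deeper for a secure hold.

Emit:
arm_command(
  steps=[
    {"slide":[0,0,0],"rot":[0,0,0],"grip":0.4},
    {"slide":[0,0,0],"rot":[0,0,0],"grip":0.4},
    {"slide":[0,0,-0.003],"rot":[0,0,0],"grip":0.4},
    {"slide":[0,0,-0.003],"rot":[0,0,0],"grip":0.4},
    {"slide":[0,0,0],"rot":[0,0,0],"grip":0.4},
    {"slide":[0,0,0],"rot":[0,0,0],"grip":0.1},
    {"slide":[0,0,0],"rot":[0,0,0],"grip":0.1},
    {"slide":[0,0,0],"rot":[0,0,0],"grip":0.1},
  ],
  newtons=50,
)

```text
time: 10.7
ee_pos: [0.5441, -0.2582, 0.0833]
eef_rot: [0.871, 0.491, 0.0, 0.0]
ft_force: [-0.5, -0.4, -0.3]
width: 0.0157
grip_force: 50.0
```

```bash
python3 st.py
```

```text
10.7 [ 0.5441 -0.2582  0.0833] toolx 58.8 z [ 0.0002 -0.0001 -1.    ] [ 0.7192  0.397  -0.4382  1.6334  0.1806  1.1512 -0.3069] F [-0.4955 -0.4035 -0.2533] M [-0.0383 -0.0727 -0.0319] 0.015698415351066662 49.97556030750275
```

Firm hold. Now a small counter-clockwise test turn while watching the torque.

Emit:
arm_command(
  steps=[
    {"slide":[0,0,0],"rot":[0,0,2],"grip":0.1},
    {"slide":[0,0,0],"rot":[0,0,2],"grip":0.1},
    {"slide":[0,0,0],"rot":[0,0,2],"grip":0.1},
    {"slide":[0,0,0],"rot":[0,0,2],"grip":0.1},
    {"slide":[0,0,0],"rot":[0,0,2],"grip":0.1},
    {"slide":[0,0,0],"rot":[0,0,0],"grip":0.1},
    {"slide":[0,0,0],"rot":[0,0,0],"grip":0.1},
    {"slide":[0,0,0],"rot":[0,0,0],"grip":0.1},
  ],
)

```text
time: 11.7
ee_pos: [0.5441, -0.2583, 0.0833]
eef_rot: [0.825, 0.565, 0.0, 0.0]
ft_force: [-0.3, 0.1, 2.3]
width: 0.0152
grip_force: 50.0
```

```bash
python3 st.py
```

```text
11.7 [ 0.5441 -0.2583  0.0833] toolx 68.8 z [ 0.0002 -0.0001 -1.    ] [ 0.7413  0.4017 -0.4664  1.6321  0.1936  1.1537 -0.1415] F [-0.2723  0.1053  2.2574] M [-0.0667 -0.0368 -0.0002] 0.015233779411727119 49.96811091899872
```

No resistance, so the lid turns freely counter-clockwise. Continuing.

Emit:
arm_command(
  steps=[
    {"slide":[0,0,0],"rot":[0,0,5],"grip":0.1},
    {"slide":[0,0,0],"rot":[0,0,5],"grip":0.1},
    {"slide":[0,0,0],"rot":[0,0,5],"grip":0.1},
    {"slide":[0,0,0],"rot":[0,0,5],"grip":0.1},
    {"slide":[0,0,0],"rot":[0,0,5],"grip":0.1},
    {"slide":[0,0,0],"rot":[0,0,5],"grip":0.1},
    {"slide":[0,0,0],"rot":[0,0,0],"grip":0.1},
    {"slide":[0,0,0],"rot":[0,0,0],"grip":0.1},
  ],
)

```text
time: 12.7
ee_pos: [0.5441, -0.2583, 0.0833]
eef_rot: [0.651, 0.759, 0.0, 0.0]
ft_force: [-0.1, -0.2, 1.7]
width: 0.0158
grip_force: 50.0
```

```bash
python3 st.py; python3 - <<'E'
from h import *
# lid rib fit is hidden; list what network sees
for n in ("top","side"):
    c=eyes.camera(n);print(n,[(np.round(r["bbox"]).tolist(),round(r["conf"],2)) for r in eyes.look_for("large_lid",c)[:2]])
E
```

```text
12.7 [ 0.5441 -0.2583  0.0833] toolx 98.7 z [ 0.0002 -0.0001 -1.    ] [ 0.8079  0.4178 -0.5528  1.6283  0.2343  1.162   0.3523] F [-0.0724 -0.2379  1.7   ] M [-0.0904 -0.1142  0.0721] 0.015811475711363706 49.97474491596222
top [([356.0, 149.0, 388.0, 192.0], 0.81)]
side [([300.0, 252.0, 349.0, 289.0], 0.57)]
```

Emit:
arm_command(
  steps=[
    {"slide":[0,0,0],"rot":[0,0,5],"grip":0.1},
    {"slide":[0,0,0],"rot":[0,0,5],"grip":0.1},
    {"slide":[0,0,0],"rot":[0,0,5],"grip":0.1},
    {"slide":[0,0,0],"rot":[0,0,5],"grip":0.1},
    {"slide":[0,0,0],"rot":[0,0,5],"grip":0.1},
    {"slide":[0,0,0],"rot":[0,0,5],"grip":0.1},
    {"slide":[0,0,0],"rot":[0,0,0],"grip":0.1},
    {"slide":[0,0,0],"rot":[0,0,0],"grip":0.1},
  ],
)

```text
time: 13.9
ee_pos: [0.5441, -0.2583, 0.0833]
eef_rot: [0.433, 0.902, 0.0, 0.0]
ft_force: [0.0, 0.4, 3.1]
width: 0.0154
grip_force: 50.0
```

```bash
python3 st.py; python3 - <<'E'
from h import *
b=np.load("avg_side.npy")
m=np.mean([np.array(eyes.camera("side")["pixels"],float) for _ in range(4)],0)
np.save("avg_side2.npy",m)
E
```

```text
13.9 [ 0.5441 -0.2583  0.0833] toolx 128.7 z [ 0.0002 -0.0001 -1.    ] [ 0.8753  0.4378 -0.6422  1.6246  0.2791  1.1725  0.8451] F [0.0479 0.4055 3.1228] M [ 0.0491 -0.1468  0.1194] 0.01543732319641718 49.979528188705444
```

Emit:
arm_command(
  steps=[
    {"slide":[0,0,0],"rot":[0,0,5],"grip":0.1},
    {"slide":[0,0,0],"rot":[0,0,5],"grip":0.1},
    {"slide":[0,0,0],"rot":[0,0,5],"grip":0.1},
    {"slide":[0,0,0],"rot":[0,0,5],"grip":0.1},
    {"slide":[0,0,0],"rot":[0,0,5],"grip":0.1},
    {"slide":[0,0,0],"rot":[0,0,0],"grip":0.1},
    {"slide":[0,0,0],"rot":[0,0,0],"grip":0.1},
    {"slide":[0,0,0],"rot":[0,0,0],"grip":0.1},
  ],
)

```text
time: 15.1
ee_pos: [0.5441, -0.2582, 0.0832]
eef_rot: [0.227, 0.974, -0.0, 0.0]
ft_force: [0.5, 0.3, 5.1]
width: 0.0155
grip_force: 50.0
```

```bash
python3 st.py
```

```text
15.1 [ 0.5441 -0.2582  0.0832] toolx 153.8 z [ 0.0001 -0.0001 -1.    ] [ 0.9316  0.4581 -0.719   1.6216  0.3201  1.1831  1.2545] F [0.5436 0.3223 5.1491] M [ 0.0785 -0.1285  0.1669] 0.015461393328670333 49.97411012649536
```

Emit:
arm_command(
  steps=[
    {"slide":[0,0,0],"rot":[0,0,5],"grip":0.1},
    {"slide":[0,0,0],"rot":[0,0,5],"grip":0.1},
    {"slide":[0,0,0],"rot":[0,0,5],"grip":0.1},
    {"slide":[0,0,0],"rot":[0,0,5],"grip":0.1},
    {"slide":[0,0,0],"rot":[0,0,5],"grip":0.1},
    {"slide":[0,0,0],"rot":[0,0,4],"grip":0.1},
    {"slide":[0,0,0],"rot":[0,0,0],"grip":0.1},
    {"slide":[0,0,0],"rot":[0,0,0],"grip":0.1},
  ],
)

```text
time: 16.1
ee_pos: [0.544, -0.2582, 0.0832]
eef_rot: [-0.024, 1.0, 0.0, -0.0]
ft_force: [-0.2, 0.3, 4.8]
width: 0.0157
grip_force: 50.0
```

```bash
python3 st.py; python3 - <<'E'
from h import *
m=np.mean([np.array(eyes.camera("side")["pixels"],float) for _ in range(4)],0)
t=np.mean([np.array(eyes.camera("top")["pixels"],float) for _ in range(4)],0)
f=lambda k,x,y,w:cv2.resize(np.clip((k[y:y+w,x:x+w]/255)**.6*255,0,255).astype(np.uint8),(400,400),interpolation=cv2.INTER_CUBIC)[:,:,::-1]
cv2.imwrite("pics/a5.png",np.hstack([f(t,328,122,96),f(m,280,215,90)]))
E
```

```text
16.1 [ 0.544  -0.2582  0.0832] toolx -177.2 z [-0.      0.0001 -1.    ] [ 0.9967  0.4867 -0.8108  1.6182  0.3724  1.1985  1.7258] F [-0.2402  0.2561  4.8479] M [ 0.1962 -0.0888  0.0628] 0.01565721627499484 49.96900141239166
```

View pics/a5.png

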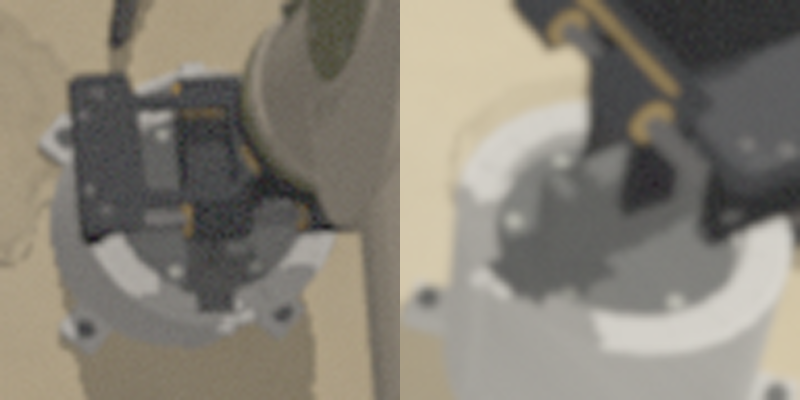

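The rib end at (215,285) in the left half now points into the lower notch by the pip at (235,318), so the lid followed the tool. Trial lift next.

Emit:
arm_command(
  steps=[
    {"slide":[0,0,0.002],"rot":[0,0,0],"grip":0.1},
    {"slide":[0,0,0.002],"rot":[0,0,0],"grip":0.1},
    {"slide":[0,0,0.002],"rot":[0,0,0],"grip":0.1},
    {"slide":[0,0,0.002],"rot":[0,0,0],"grip":0.1},
    {"slide":[0,0,0.002],"rot":[0,0,0],"grip":0.1},
    {"slide":[0,0,0.002],"rot":[0,0,0],"grip":0.1},
    {"slide":[0,0,0],"rot":[0,0,0],"grip":0.1},
    {"slide":[0,0,0],"rot":[0,0,0],"grip":0.1},
  ],
)

```text
time: 17.5
ee_pos: [0.544, -0.2582, 0.0951]
eef_rot: [-0.025, 1.0, 0.0, -0.0]
ft_force: [-0.4, 0.1, -2.2]
width: 0.0153
grip_force: 50.0
```

```bash
python3 st.py
```

```text
17.5 [ 0.544  -0.2582  0.0951] toolx -177.2 z [-0.0001  0.0002 -1.    ] [ 1.0009  0.4751 -0.8163  1.6063  0.3628  1.219   1.7334] F [-0.3559  0.0796 -2.1549] M [ 0.0955 -0.1853 -0.0125] 0.01533212266864163 49.968059062957764
```

The force is about -2.2 N, close to the lid's weight, so it lifts free. Raising it well above the small strainer.

Emit:
arm_command(
  steps=[
    {"slide":[0,0,0.01],"rot":[0,0,0],"grip":0.1},
    {"slide":[0,0,0.015],"rot":[0,0,0],"grip":0.1},
    {"slide":[0,0,0.02],"rot":[0,0,0],"grip":0.1},
    {"slide":[0,0,0.025],"rot":[0,0,0],"grip":0.1},
    {"slide":[0,0,0.025],"rot":[0,0,0],"grip":0.1},
    {"slide":[0,0,0.025],"rot":[0,0,0],"grip":0.1},
    {"slide":[0,0,0.02],"rot":[0,0,0],"grip":0.1},
    {"slide":[0,0,0.01],"rot":[0,0,0],"grip":0.1},
  ],
)

```text
time: 18.5
ee_pos: [0.5446, -0.2582, 0.2475]
eef_rot: [-0.025, 1.0, -0.001, 0.001]
ft_force: [-0.4, 0.2, -2.6]
width: 0.0158
grip_force: 50.0
```

```bash
python3 st.py; python3 - <<'E'
from h import *
for n in ("top","side"):
    c=eyes.camera(n);print(n,[(np.round(r["bbox"]).tolist(),round(r["conf"],2)) for r in eyes.look_for("large_lid",c)[:2]],w2px(c,(.544,-.258,.24)))
E
```

```text
18.5 [ 0.5446 -0.2582  0.2475] toolx -177.2 z [ 0.0022 -0.0011 -1.    ] [ 1.0178  0.3719 -0.8564  1.3989  0.2796  1.4931  1.7954] F [-0.4088  0.1826 -2.6035] M [ 0.1376 -0.1152  0.0204] 0.015804578001056835 49.96802508831024
top [([376.0, 130.0, 427.0, 185.0], 0.65)] [396.8240144  154.08160412]
side [([302.0, 170.0, 373.0, 223.0], 0.71)] [339.62600607 201.34689042]
```

Emit:
arm_command(
  steps=[
    {"slide":[-0.003,0.015,0],"rot":[0,0,0],"grip":0.1},
    {"slide":[-0.004,0.03,0],"rot":[0,0,0],"grip":0.1},
    {"slide":[-0.005,0.035,0],"rot":[0,0,0],"grip":0.1},
    {"slide":[-0.005,0.035,0],"rot":[0,0,0],"grip":0.1},
    {"slide":[-0.005,0.035,0],"rot":[0,0,0],"grip":0.1},
    {"slide":[-0.005,0.035,0],"rot":[0,0,0],"grip":0.1},
    {"slide":[-0.005,0.035,0],"rot":[0,0,0],"grip":0.1},
    {"slide":[-0.005,0.035,0],"rot":[0,0,0],"grip":0.1},
  ],
)

```text
time: 19.7
ee_pos: [0.5059, -0.0011, 0.2446]
eef_rot: [-0.025, 1.0, -0.0, -0.0]
ft_force: [0.2, -0.1, -2.7]
width: 0.0155
grip_force: 50.0
```

Emit:
arm_command(
  steps=[
    {"slide":[-0.006,0.035,0],"rot":[0,0,0],"grip":0.1},
    {"slide":[-0.006,0.035,0],"rot":[0,0,0],"grip":0.1},
    {"slide":[-0.006,0.035,0],"rot":[0,0,0],"grip":0.1},
    {"slide":[-0.006,0.035,0],"rot":[0,0,0],"grip":0.1},
    {"slide":[-0.006,0.035,0],"rot":[0,0,0],"grip":0.1},
    {"slide":[-0.005,0.03,0],"rot":[0,0,0],"grip":0.1},
    {"slide":[-0.002,0.02,0],"rot":[0,0,0],"grip":0.1},
    {"slide":[0,0.009,0],"rot":[0,0,0],"grip":0.1},
  ],
)

```text
time: 20.7
ee_pos: [0.4686, 0.2324, 0.2447]
eef_rot: [-0.026, 1.0, -0.0, -0.0]
ft_force: [0.3, 0.2, -1.6]
width: 0.0152
grip_force: 50.0
```

```bash
python3 st.py; python3 - <<'E'
from h import *
for n in ("top","side"):
    c=eyes.camera(n);print(n,[(np.round(r["bbox"]).tolist(),round(r["conf"],2)) for r in eyes.look_for("large_lid",c)[:2]],w2px(c,(.47,.231,.24)))
E
```

```text
20.7 [0.4686 0.2324 0.2447] toolx -177.0 z [-0.0008 -0.0002 -1.    ] [ 0.4616  0.2394 -1.1563  1.5963  0.22    1.4511  0.9122] F [ 0.2861  0.1958 -1.6163] M [ 0.0073 -0.1603  0.0183] 0.015188389307281041 49.96787130832672
top [] [133.6546371  195.12426296]
side [([185.0, 78.0, 230.0, 110.0], 0.75)] [211.10324137  98.12090721]
```

Positioned over the mat. A seated lid (0.070) corresponded to a reported z of 0.083, so touchdown is expected at about 0.017. Descending.

Emit:
arm_command(
  steps=[
    {"slide":[0,0,-0.02],"rot":[0,0,0],"grip":0.1},
    {"slide":[0,0,-0.035],"rot":[0,0,0],"grip":0.1},
    {"slide":[0,0,-0.035],"rot":[0,0,0],"grip":0.1},
    {"slide":[0,0,-0.035],"rot":[0,0,0],"grip":0.1},
    {"slide":[0,0,-0.035],"rot":[0,0,0],"grip":0.1},
    {"slide":[0,0,-0.025],"rot":[0,0,0],"grip":0.1},
    {"slide":[0,0,-0.015],"rot":[0,0,0],"grip":0.1},
    {"slide":[0,0,0],"rot":[0,0,0],"grip":0.1},
  ],
)

```text
time: 21.9
ee_pos: [0.4698, 0.23, 0.0447]
eef_rot: [-0.024, 1.0, -0.0, -0.001]
ft_force: [0.3, -0.7, -2.3]
width: 0.0156
grip_force: 50.0
```

```bash
python3 st.py
```

```text
21.9 [0.4698 0.23   0.0447] toolx -177.2 z [-0.0013 -0.0004 -1.    ] [ 0.335   0.4429 -1.039   1.8512  0.4279  1.0952  0.7545] F [ 0.2727 -0.6625 -2.2865] M [ 0.1154 -0.1512 -0.0385] 0.01558013468695688 49.968169927597046
```

Emit:
arm_command(
  steps=[
    {"slide":[0,0,-0.002],"rot":[0,0,0],"grip":0.1},
    {"slide":[0,0,-0.002],"rot":[0,0,0],"grip":0.1},
    {"slide":[0,0,-0.002],"rot":[0,0,0],"grip":0.1},
    {"slide":[0,0,-0.002],"rot":[0,0,0],"grip":0.1},
    {"slide":[0,0,-0.002],"rot":[0,0,0],"grip":0.1},
    {"slide":[0,0,-0.002],"rot":[0,0,0],"grip":0.1},
    {"slide":[0,0,-0.002],"rot":[0,0,0],"grip":0.1},
    {"slide":[0,0,0],"rot":[0,0,0],"grip":0.1},
  ],
)

```text
time: 22.9
ee_pos: [0.4699, 0.2307, 0.031]
eef_rot: [-0.025, 1.0, 0.0, -0.0]
ft_force: [-0.4, -0.2, -1.8]
width: 0.0155
grip_force: 50.0
```

```bash
python3 st.py
```

```text
22.9 [0.4699 0.2307 0.031 ] toolx -177.2 z [-0.0003  0.     -1.    ] [ 0.3206  0.4616 -1.0252  1.8625  0.4483  1.0717  0.7395] F [-0.4116 -0.1761 -1.8026] M [ 0.111  -0.1284 -0.0084] 0.015486307196319467 49.96816277503967
```

Emit:
arm_command(
  steps=[
    {"slide":[0,0,-0.003],"rot":[0,0,0],"grip":0.1},
    {"slide":[0,0,-0.003],"rot":[0,0,0],"grip":0.1},
    {"slide":[0,0,-0.002],"rot":[0,0,0],"grip":0.1},
    {"slide":[0,0,-0.002],"rot":[0,0,0],"grip":0.1},
    {"slide":[0,0,-0.001],"rot":[0,0,0],"grip":0.1},
    {"slide":[0,0,-0.001],"rot":[0,0,0],"grip":0.1},
    {"slide":[0,0,-0.001],"rot":[0,0,0],"grip":0.1},
    {"slide":[0,0,0],"rot":[0,0,0],"grip":0.1},
  ],
)

```text
time: 23.9
ee_pos: [0.47, 0.2307, 0.0181]
eef_rot: [-0.025, 1.0, 0.0, -0.0]
ft_force: [-0.3, -1.0, -2.5]
width: 0.0158
grip_force: 50.0
```

```bash
python3 st.py
```

```text
23.9 [0.47   0.2307 0.0181] toolx -177.2 z [-0.0001  0.0001 -1.    ] [ 0.3076  0.4794 -1.0114  1.8723  0.4673  1.0504  0.7258] F [-0.3364 -0.952  -2.5148] M [ 0.0599 -0.1236 -0.0547] 0.015823061500422776 49.96820032596588
```

Still hanging freely, so I'll feel down in 1 mm and then 0.5 mm steps.

Emit:
arm_command(
  steps=[
    {"slide":[0,0,-0.001],"rot":[0,0,0],"grip":0.1},
    {"slide":[0,0,0],"rot":[0,0,0],"grip":0.1},
    {"slide":[0,0,-0.0005],"rot":[0,0,0],"grip":0.1},
    {"slide":[0,0,0],"rot":[0,0,0],"grip":0.1},
    {"slide":[0,0,-0.0005],"rot":[0,0,0],"grip":0.1},
    {"slide":[0,0,0],"rot":[0,0,0],"grip":0.1},
    {"slide":[0,0,0],"rot":[0,0,0],"grip":0.1},
    {"slide":[0,0,0],"rot":[0,0,0],"grip":0.1},
  ],
)

```text
time: 24.9
ee_pos: [0.4701, 0.2307, 0.0172]
eef_rot: [-0.025, 1.0, -0.0, 0.0]
ft_force: [-4.6, -3.3, 13.4]
width: 0.016
grip_force: 50.0
```

```bash
python3 st.py
```

```text
24.9 [0.4701 0.2307 0.0172] toolx -177.2 z [ 0.0004 -0.0008 -1.    ] [ 0.3058  0.4808 -1.0101  1.8727  0.4697  1.0494  0.7236] F [-4.5612 -3.3365 13.3578] M [-0.7621  1.1034 -0.0604] 0.016024615869917734 49.9739670753479
```

Contact, at exactly the predicted height. Releasing and rising straight up.

Emit:
arm_command(
  steps=[
    {"slide":[0,0,0.0005],"rot":[0,0,0],"grip":0.1},
    {"slide":[0,0,0],"rot":[0,0,0],"grip":0.4},
    {"slide":[0,0,0],"rot":[0,0,0],"grip":0.4},
    {"slide":[0,0,0],"rot":[0,0,0],"grip":0.4},
    {"slide":[0,0,0],"rot":[0,0,0],"grip":0.4},
    {"slide":[0,0,0],"rot":[0,0,0],"grip":0.4},
    {"slide":[0,0,0],"rot":[0,0,0],"grip":0.4},
    {"slide":[0,0,0],"rot":[0,0,0],"grip":0.4},
  ],
)

```text
time: 25.9
ee_pos: [0.47, 0.2307, 0.0167]
eef_rot: [-0.025, 1.0, 0.0, -0.0]
ft_force: [0.8, 0.5, 0.6]
width: 0.035
grip_force: 0.0
```

Emit:
arm_command(
  steps=[
    {"slide":[0,0,0.01],"rot":[0,0,0],"grip":0.4},
    {"slide":[0,0,0.02],"rot":[0,0,0],"grip":0.4},
    {"slide":[0,0,0.03],"rot":[0,0,0],"grip":0.4},
    {"slide":[0,0,0.04],"rot":[0,0,0],"grip":0.4},
    {"slide":[0,0,0.04],"rot":[0,0,0],"grip":0.4},
    {"slide":[0,0,0.04],"rot":[0,0,0],"grip":0.4},
    {"slide":[0,0,0.03],"rot":[0,0,0],"grip":0.4},
    {"slide":[0,0,0],"rot":[0,0,0],"grip":0.4},
  ],
)

```text
time: 26.9
ee_pos: [0.4708, 0.2318, 0.23]
eef_rot: [-0.025, 1.0, 0.001, 0.002]
ft_force: [0.3, -0.0, -0.1]
width: 0.0349
grip_force: 0.0
```

```bash
python3 st.py; python3 - <<'E'
from h import *
for n in ("top","side"):
    c=eyes.camera(n)
    for o in ("large_lid","small_lid"):
        for r in eyes.look_for(o,c)[:2]:
            b=r["bbox"];print(n,o,np.round(b).tolist(),round(r["conf"],2),px2w(c,(b[0]+b[2])/2,(b[1]+b[3])/2,.03 if o[0]=="l" else .09))
E
```

```text
26.9 [0.4708 0.2318 0.23  ] toolx -177.1 z [ 0.0044  0.0012 -1.    ] [ 0.4639  0.2486 -1.1575  1.6215  0.2319  1.4182  0.9039] F [ 0.2873 -0.0494 -0.0606] M [ 0.0474 -0.1566 -0.0616] 0.034947530451884215 0.0
top large_lid [152.0, 198.0, 180.0, 228.0] 0.59 [0.45642671 0.20884605 0.03      ]
top small_lid [239.0, 193.0, 268.0, 223.0] 0.6 [0.46059255 0.010901   0.09      ]
side large_lid [195.0, 154.0, 232.0, 186.0] 0.65 [0.4555937  0.21614241 0.03      ]
side small_lid [229.0, 175.0, 256.0, 200.0] 0.91 [0.47882992 0.02860659 0.09      ]
```

```bash
python3 - <<'E'
from h import *
c=eyes.camera("side")
p=[w2px(c,(.47+r*np.cos(a),.231+r*np.sin(a),z)) for r,z in ((.049,.014),(.049,.022),(.037,.066)) for a in (np.linspace(0,6.28,60) if r>.04 else (0,np.pi))]
p=np.array(p);print("expected box",p.min(0),p.max(0))
print([ (np.round(r["bbox"]).tolist(),round(r["conf"],2)) for r in eyes.look_for("large_lid",c)[:2]])
print(order.close_job())
E
```

```text
expected box [200.63139134 153.56188516] [233.94938728 180.63666715]
[([195.0, 153.0, 235.0, 186.0], 0.8)]
the job is handed in; nothing more can be done
None
```

I turned the large lid to its notches, lifted it off, set it rib up on the mat within about 1 cm of the centre, and let go; the small strainer's lid is still closed, and I handed the job in (no verdict was shown).

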